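Hold the tip box unlocked

TASK

Take the round-headed key out of the wooden key block and push it down fully home in the lock on top of the tip box, easing it with a little wiggle where the pins stick. Then turn it a quarter turn clockwise (seen from above) to its stop and, as the lock springs back, finish while still holding the key home and turned, so that a colleague can lift the lid. Leave the square-headed key in the block, and do not knock the cup, muffin or sugar pot about.

Things in the scene. Friction and masses are not known exactly. Their poses are not given: they have to be found in the camera images.
- round_key_head (a point): Centre of the head of the key to use: a light key standing upright in a slot of the wooden block. Head: an upright brass disc, 34 mm across and 10 mm thick. z points up from blade to head, y along the wide direction of head and blade, x across the thickness (grip the two flat faces). 17 mm up to the top, 27 mm down to the shoulder's underside. The same after a half turn about z.
- round_key_shoulder (a point): Middle of the underside of that key's shoulder (10 x 22 mm, 4 mm high; above it a neck 10 x 16 mm up to the head). The key rests on it on the block and, fully home, on the lock plate. Below it: a 4.5 mm square shank 10 mm long, then a flat steel bit 4.5 mm thick (x), 13 mm wide (y), ending in a V point 2.5 mm thick; the tip is 25.5 mm below this point. Axes as the head's.
- square_key_head (a point): Near the centre of the head (27 mm above the shoulder's underside) of the other key, which stays where it is: alike, but its head is a square 32 x 32 mm and 10 mm thick. It stands upright in the other slot, 50 mm away.
- key_block: Wooden block 40 (x) x 100 (y) x 36 (z) mm, fixed on the counter; origin at the centre of its underside. Two vertical slots in its top, 25 mm either side of the centre along y, each 6.5 (x) by 15 mm (y); the keys stand in them loosely on their shoulders and are drawn straight up, by at least 28 mm.
- tip_box: Grey steel case 110 (x) x 150 (y) mm, fixed to the counter, lid top at 80 mm; origin at the centre of its underside. A square steel lock plate (46 x 46 mm, 4 screws) in the middle of the lid stands 2 mm above it.
- lock_mouth (a point): Centre of the keyhole, in the top face of the lock plate, 82 mm above the counter; z up. A slot 6.5 mm wide (x), 15 mm long (y), in an 8 mm plate that does not turn: the key goes straight down with its y along this y, either way round. Home, its shoulder rests on the plate; turn it only there (bit below the plate, within 2 mm). With 7 mm still to go, two sprung, sticky pins take 5 to 15 N.
- lock_plug (a joint): Turn of the lock's cylinder in rad: 0 locked (where its spring holds it), growing clockwise from above to the stop at 1.57. The spring pulls back with 0.03 N m at 0 and 0.08 N m at the stop. The key has up to 0.1 rad of play in it.
- cup: Patterned white cup, 58 mm wide and 62 mm tall, standing on the counter; a bystander. Origin at the centre of its underside.
- muffin: Chocolate muffin, about 80 mm wide and 69 mm tall, on the counter; a bystander. Origin at the centre of its underside.
- sugar_pot: Glass sugar pourer, 68 mm wide and 156 mm tall, on the counter behind the box; a bystander. Origin at the centre of its underside.
Mind the look-alikes: they are no part of the job. Of the things shaped like the key_block, the wooden one is meant.

How it is judged:
By the outcome, as a careful person would: the job done as asked, in the order asked, and still so for the second after the job is handed in, while the arm keeps its last pose, push and grip.
It also fails if it takes over 51 s, if anything falls off the work surface, if the arm or the gripper's body presses on something with over 40 N, if the wrist force passes 120 N, or if a joint passes its speed limit or range.

ROBOT

A 7-joint arm with a two-finger parallel gripper is mounted at the origin on a cart in front of the work surface, level with it; the furniture and walls round the work are solid. World frame = base frame: x ahead of the robot, y to its left, z up, the work surface at z = 0. Lengths are in m, angles in rad, forces in N, time in s.
With the tool pointing down it reaches from about 0.35 to 0.9 m from the base axis. Payload 8.1 kg.
Tool frame: the origin (TCP) lies at the centre of the arm's flange, where the gripper is bolted on; the fingertips stand 178 mm ahead of it and the grasp point (between the pads) lies 159 mm ahead of it; z points along the fingers, y is the line along which they close (so a half turn about z gives the same grasp; the last joint's range is limited). The gripper opens to 92 mm and grips with 3 to 60 N. Pads are 19 mm wide; open, the fingers measure 130 mm over their backs; the gripper's body (75 mm by 190 mm) begins 47 mm behind the grasp point.
Start: joints at [-1.268, 0.434, 0.025, 1.573, -0.012, 1.134, -0.075], TCP at [0.247, 0.574, 0.405] pointing down, gripper open.
Joint ranges: [-2.62, 2.62], [-0.44, 2.09], [-1.27, 1.32], [0.08, 2.57], [-1.32, 4.46], [0.12, 2], [-2.74, 2.74]. Speed limits (rad/s): [2.22, 2.22, 3.01, 3.01, 3.14, 3.14, 3.14].

INTERFACE

Orientations are given as a rotation vector (axis times angle).
In Python, from cell import arm gives the robot as it stands. The module is installed in compiled form; this text tells all that it offers.
- The arm moves only by the shell command python3 -m inch 'ROWS' [FORCE]. ROWS is text: rows parted by semicolons, each of 5 numbers parted by spaces: the shift along the tool's x, y, z in m, then the turn about the tool's z in rad, then the finger opening in m, from 0 to 0.0918. In form: x y z roll fingers; .... A call has 1 to 5 rows; each row is the pose to reach, as a shift and turn from the pose commanded when the call began, along the tool's axes at that moment; what a row does not reach only later rows make up. A row lasts 1/10 s, in which the tool goes at most 50 mm and 8.59 degrees, less where a joint would pass 70% of its speed; a pose out of reach is approached as far as the arm can. A call with a gripper value outside its range is refused whole. The fingers move at their own pace and stop on an object; FORCE is the grip in N (left out, the last holds). Time passes only in rows, so rows that repeat a pose let the fingers close. It gives the time, the measured TCP pose, the force, the opening and the grip force at its end, in the units of the state.
- arm.observe(): the state, without advancing time (a new reading comes with each control period).
- arm.get_image(name): name is "side" or "top" or "wrist"; returns the picture (400x640x3 uint8, red, green, blue); there is no depth.
- arm.get_calibration(name): a dict with "intrinsics" (3x3 intrinsics, pixels), "pose" (4x4, takes a point from camera to world coordinates). Camera axes: x right, y up, looking along -z (the intrinsics and any distortion apply to the point x, -y, -z); pixel columns grow to the right and rows downward; lengths in m; the calibration is good to about 2 mm. The wrist camera is an equidistant fisheye: a pixel r from the principal point sees the ray r / f radians off the axis. A picture is of the moment at which its call begins: read the wrist's pose just before it. get_calibration takes no time and is no camera call; for the wrist camera it gives the pose at the moment of the call.
- arm.sign_off(): hands the job in; it is judged then, once.
Trained networks look in the newest picture that a camera, given by its name, has taken for a name from the list of things; names that differ only in an ending like _2 or _b are one class to them, and where a whole thing is asked for, a point or a joint stands for the part that bears it (a point fixed in the world has none). Each returns a list of dicts, best first, with "conf" (0 to 1); they miss things now and then, are a little off and sometimes report something else, mostly with a low value. They report only what shows in the picture. A call takes as long as a camera call. They do not tell look-alikes from the thing itself.
- arm.look_for(camera, query): "point" ([row, column] in pixels, amid what is visible of it).
- arm.silhouettes(camera, query): "region" (400x640 bool, what is visible of it) and "point" ([row, column] in pixels, amid what is visible of it).
- arm.place_of(camera, query): "point" ([row, column] in pixels: a listed point, or the origin of a listed thing).
The state is a dict: "clock": time; "joints": joint angles; "dq": joint speeds; "joint_efforts": joint torques, N m; "position": TCP position; "ee_rot": TCP orientation; "force": force on the tool from outside, world axes, zero at the start; "ft_torque": the same for the moment, N m; "width": opening from 0.0 (shut) to 1.0 (fully open); "gripper_force": force on a finger pad.
Only numpy, scipy, OpenCV 4.12 (cv2) and the standard library are available. Lean on these libraries where they do the work, as an engineer would, in place of code of your own. Each camera call takes 0.05 s, during which the arm holds its last target. There are 200 camera calls.

## Working session

There is one attempt and no reset: what is moved stays moved. The work goes in short steps, Python scripts to look and compute and a shell command to move; the robot and the scene stay as the last step left them, time stands still between calls to the robot, and variables do not carry over. Pictures are saved under pics/ and viewed, at most 10 in all, crops included, and the job is handed in when it is done.

```bash
mkdir -p pics
cat > h.py <<'E'
import numpy as np,cv2
from scipy.spatial.transform import Rotation as R
from cell import arm
def save(cam,name,crop=None,s=1):
    im=arm.get_image(cam)[:,:,::-1]
    if crop: a,b,c,d=crop; im=im[a:b,c:d]
    cv2.imwrite('pics/'+name,cv2.resize(im,None,fx=s,fy=s,interpolation=cv2.INTER_CUBIC))
def ray(cam,p,cal=None):
    c=cal or arm.get_calibration(cam);K=np.array(c['intrinsics']);T=np.array(c['pose'])
    u=(p[1]-K[0,2])/K[0,0];v=(p[0]-K[1,2])/K[1,1]
    if cam=='wrist':
        r=np.hypot(u,v);k=np.sin(r)/r if r>1e-9 else 1;d=np.array([u*k,-v*k,-np.cos(r)])
    else: d=np.array([u,-v,-1])
    d=T[:3,:3]@d;return T[:3,3],d/np.linalg.norm(d)
def atz(cam,p,z,cal=None):
    o,d=ray(cam,p,cal);return o+d*(z-o[2])/d[2]
def tri(rs):
    A=0;b=0
    for o,d in rs:
        P=np.eye(3)-np.outer(d,d);A=A+P;b=b+P@o
    return np.linalg.solve(A,b)
def proj(cam,X,cal=None):
    c=cal or arm.get_calibration(cam);K=np.array(c['intrinsics']);T=np.array(c['pose'])
    q=T[:3,:3].T@(np.array(X)-T[:3,3]);q=np.array([q[0],-q[1],-q[2]])
    if cam=='wrist':
        n=np.hypot(q[0],q[1]);r=np.arctan2(n,q[2]);k=r/n;x,y=q[0]*k,q[1]*k
    else:x,y=q[0]/q[2],q[1]/q[2]
    return np.array([K[1,1]*y+K[1,2],K[0,0]*x+K[0,2]])
E
python3 - <<'E'
from h import *
np.set_printoptions(precision=3,suppress=True)
print(arm.observe())
for c in ['side','top','wrist']:
    cal=arm.get_calibration(c);print(c,np.array(cal['pose']),cal['intrinsics'])
im=[]
for c in ['side','top','wrist']:
    cv2.imwrite(f'pics/{c}0.png',arm.get_image(c)[:,:,::-1])
    for q in ['round_key_head','round_key_shoulder','square_key_head','key_block','lock_mouth','tip_box','cup','muffin','sugar_pot']:
        print(c,q,[(np.round(r['point']),round(r['conf'],2)) for r in arm.place_of(c,q)])
E
```

```text
{'clock': 0.0, 'joints': array([-1.268,  0.435,  0.025,  1.574, -0.012,  1.134, -0.075]), 'dq': array([ 0.001,  0.   , -0.001,  0.001,  0.001,  0.   , -0.001]), 'joint_efforts': array([ -0.   , -66.786,   0.985, -31.446,  -0.06 ,   0.043,   0.   ]), 'position': array([0.247, 0.574, 0.404]), 'ee_rot': array([-0.633, -3.077,  0.003]), 'force': array([ 0.478,  1.023, -0.079]), 'ft_torque': array([-0.034,  0.003,  0.015]), 'gripper_force': 0.0, 'width': 1.0025473892090357}
side [[ 0.872  0.191 -0.451 -0.077]
 [-0.49   0.354 -0.797 -1.024]
 [ 0.007  0.915  0.402  0.619]
 [ 0.     0.     0.     1.   ]] [[463.846   0.    321.077]
 [  0.    463.846 191.297]
 [  0.      0.      1.   ]]
top [[ 0.01   0.993 -0.121  0.374]
 [-1.     0.008 -0.015  0.052]
 [-0.014  0.121  0.993  1.421]
 [ 0.     0.     0.     1.   ]] [[380.131   0.    321.631]
 [  0.    380.131 202.696]
 [  0.      0.      1.   ]]
wrist [[ 0.394 -0.876 -0.278  0.171]
 [ 0.919  0.375  0.122  0.607]
 [-0.002 -0.304  0.953  0.385]
 [ 0.     0.     0.     1.   ]] [[309.707   0.    321.029]
 [  0.    309.707 195.004]
 [  0.      0.    
[... 591 characters left out ...]
[241., 283.]), 0.4)]
top square_key_head [(array([250., 266.]), 0.59)]
top key_block [(array([244., 280.]), 0.75), (array([229., 317.]), 0.69)]
top lock_mouth [(array([218., 369.]), 0.6)]
top tip_box [(array([224., 365.]), 0.88)]
top cup [(array([246., 427.]), 0.71)]
top muffin [(array([237., 227.]), 0.73), (array([222., 368.]), 0.69), (array([218., 365.]), 0.25), (array([165., 373.]), 0.2)]
top sugar_pot [(array([168., 376.]), 0.81)]
wrist round_key_head []
wrist round_key_shoulder []
wrist square_key_head []
wrist key_block []
wrist lock_mouth [(array([392.,  89.]), 0.52)]
wrist tip_box []
wrist cup [(array([347.,  46.]), 0.73)]
wrist muffin [(array([303., 279.]), 0.83)]
wrist sugar_pot []
```

View pics/top0.png

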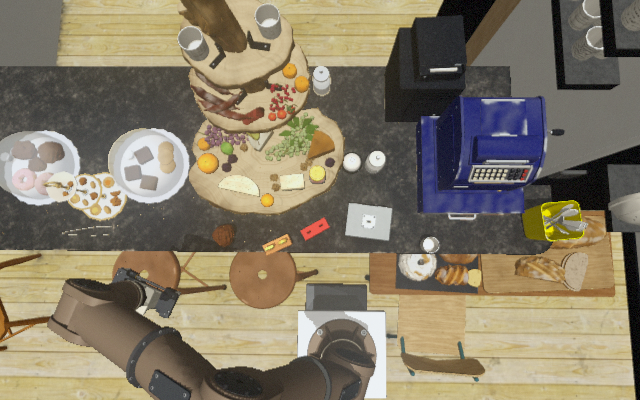

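View pics/side0.png

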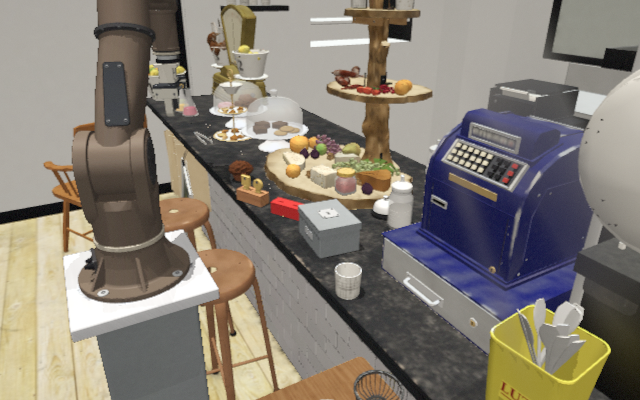

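The top view shows two block-shaped things. The wooden one with brass keys is at (244,277), and the red one at (229,315) is the look-alike, so the wooden block is the one meant. The grey tip box is at (221,368), the muffin at (235,224), the cup at (245,430) and the sugar pot at (162,375).

Run:
```python
from h import *
np.set_printoptions(precision=3,suppress=True)
for n,s,t in [('round',(184,257),(237,281)),('square',(179,244),(250,266)),('block',(203,252),(244,280)),('mouth',(209,330),(218,369)),('box',(242,329),(224,365))]:
    print(n,tri([ray('side',s),ray('top',t)]))
for n,p,z in [('round',(237,281),.063),('sq',(250,266),.063),('block',(244,277),.036),('mouth',(221,368),.082),('mouth',(218,369),.082),('cup',(246,427),0),('muffin',(237,227),0),('pot',(168,376),0)]:
    print(n,atz('top',p,z))
for n,p,z in [('round',(184,257),.063),('sq',(179,244),.063),('mouth',(209,330),.082)]: print('side',n,atz('side',p,z))
s=arm.observe();print(R.from_rotvec(s['ee_rot']).as_matrix())
c1=arm.get_image('top')[215:265,245:335];c2=arm.get_image('side')[165:225,225:315]
f=lambda c:cv2.resize(c,(720,int(720*c.shape[0]/c.shape[1])),interpolation=cv2.INTER_CUBIC)
c=np.vstack([f(c1),f(c2)])[:,:,::-1];cv2.imwrite('pics/crop1.png',cv2.resize(c,None,fx=.65,fy=.65))
```

```text
round [0.408 0.219 0.062]
square [0.372 0.267 0.068]
block [ 0.387  0.229 -0.002]
mouth [ 0.48  -0.092  0.093]
box [ 0.472 -0.091 -0.005]
round [0.415 0.216 0.063]
sq [0.369 0.269 0.063]
block [0.39  0.234 0.036]
mouth [ 0.474 -0.092  0.082]
mouth [ 0.484 -0.095  0.082]
cup [ 0.389 -0.318  0.   ]
muffin [0.415 0.426 0.   ]
pot [ 0.682 -0.132  0.   ]
side round [0.399 0.22  0.063]
side sq [0.379 0.278 0.063]
side mouth [ 0.488 -0.073  0.082]
[[-0.919  0.395  0.   ]
 [ 0.395  0.919  0.   ]
 [-0.     0.    -1.   ]]
```

View pics/crop1.png

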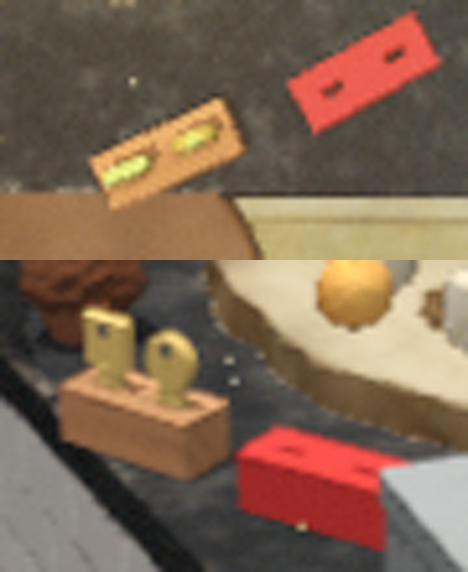

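The crop confirms it: the wooden block carries the square head on the left and the round head on the right, nearer the box. The red block is empty. Moving above the round key.

```bash
python3 -m inch '-0.035 -0.035 0 0 0.09; -0.07 -0.068 0 0 0.09; -0.105 -0.1 0 0 0.09; -0.14 -0.135 0.02 0 0.09; -0.14 -0.135 0.02 0 0.09'; python3 -m inch '-0.035 -0.035 0.01 0 0.09; -0.07 -0.068 0.02 0 0.09; -0.105 -0.1 0.03 0 0.09; -0.143 -0.136 0.05 0 0.09; -0.143 -0.136 0.05 0 0.09'; python3 -m inch '0 0 0 0.15 0.09; 0 0 0 0.3 0.09; 0 0 0 0.45 0.09; 0 0 0 0.6 0.09; 0 0 0 0.72 0.09'
python3 - <<'E'
from h import *
np.set_printoptions(precision=4,suppress=True)
print(arm.observe()['joints'])
s=arm.observe();print(s['position'],R.from_rotvec(s['ee_rot']).as_matrix())
save('wrist','w1.png')
for q in ['round_key_head','round_key_shoulder','square_key_head','key_block','lock_mouth']:
    for r in arm.place_of('wrist',q): print(q,r['point'],r['conf'],atz('wrist',r['point'],{'k':0,'r':.063,'s':.063,'l':.082}[q[0]] if 'sho' not in q else .036))
E
```

```text
clock: 2.1
position: [0.3245, 0.3888, 0.3833]
ee_rot: [0.645, 3.074, -0.008]
force: [0.1, 0.5, 0.4]
width: 0.98
gripper_force: 0.0
clock: 2.6
position: [0.401, 0.2083, 0.3335]
ee_rot: [-0.644, -3.074, 0.005]
force: [0.1, -0.2, -1.2]
width: 0.983
gripper_force: 0.0
clock: 3.1
position: [0.3996, 0.2145, 0.3349]
ee_rot: [-1.683, -2.652, -0.001]
force: [0.4, 0.4, 1.0]
width: 0.984
gripper_force: 0.0
[-0.851   0.238   0.2897  2.0825 -0.0916  0.8325 -0.0677]
[0.3996 0.2145 0.3349] [[-0.4256  0.9049  0.0001]
 [ 0.9049  0.4256  0.0004]
 [ 0.0003  0.0003 -1.    ]]
round_key_head [198.3, 320.3] 0.78 [0.3993 0.2133 0.063 ]
round_key_shoulder [186.4, 319.3] 0.64 [0.3971 0.2153 0.036 ]
square_key_head [141.5, 318.8] 0.66 [0.3768 0.2566 0.063 ]
key_block [154.8, 320.7] 0.88 [0.388  0.2368 0.    ]
```

View pics/w1.png

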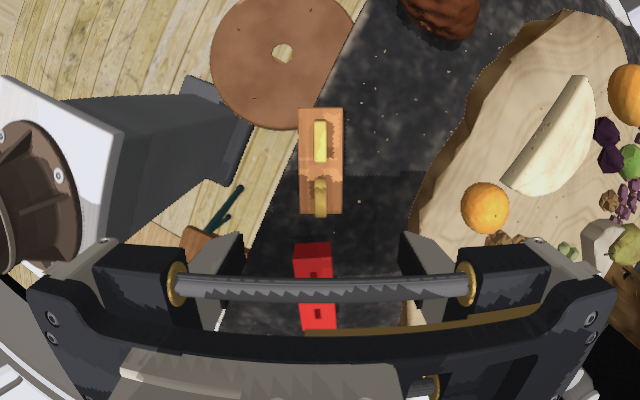

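The wrist view shows the wooden block at about (160,320), aligned with the image axes. The round key is the near one at (198,320), already centred between the fingers. Going down to grasp it.

```bash
python3 -m inch '-0.001 0 0.03 0 0.05; -0.001 0 0.06 0 0.05; -0.001 0 0.09 0 0.05; -0.001 0 0.108 0 0.05; -0.001 0 0.113 0 0.05' 50; python3 -m inch '0 0 0 0 0.02; 0 0 0 0 0.0; 0 0 0 0 0; 0 0 0 0 0; 0 0 0 0 0' 50;  python3 -m inch '0 0 0 0 0; 0 0 0 0 0; 0 0 0 0 0; 0 0 0 0 0' 50
```

```text
clock: 3.9
position: [0.3997, 0.2124, 0.2201]
ee_rot: [-1.674, -2.657, 0.004]
force: [-0.5, -0.2, -0.3]
width: 0.594
gripper_force: 0.0
clock: 4.4
position: [0.4003, 0.2128, 0.2223]
ee_rot: [1.676, 2.657, 0.002]
force: [-0.3, 0.6, -0.3]
width: 0.161
gripper_force: 0.0
clock: 4.8
position: [0.4003, 0.2127, 0.2221]
ee_rot: [1.676, 2.657, 0.001]
force: [-0.6, -0.1, 7.1]
width: 0.107
gripper_force: 50.0
```

```bash
python3 -m inch '0 0 -0.02 0 0; 0 0 -0.045 0 0; 0 0 -0.07 0 0; 0 0 -0.1 0 0; 0 0 -0.13 0 0'; python3 -m inch '-0.04 -0.008 0 0.1 0; -0.08 -0.016 0 0.2 0; -0.12 -0.023 0 0.3 0; -0.16 -0.03 0 0.4 0; -0.16 -0.03 0 0.4 0'
python3 - <<'E'
from h import *
np.set_printoptions(precision=4,suppress=True)
s=arm.observe();M=R.from_rotvec(s['ee_rot']).as_matrix();print(s['position'],M[:,1],s['joints'],s['width'])
save('wrist','w2.png')
for q in ['lock_mouth','tip_box','round_key_shoulder','round_key_head']:
    for r in arm.place_of('wrist',q): print(q,r['point'],r['conf'],atz('wrist',r['point'],{'l':.082,'t':0,'r':.1}[q[0]]))
E
```

```text
clock: 5.3
position: [0.3999, 0.2124, 0.3527]
ee_rot: [-1.677, -2.657, 0.001]
force: [0.2, -0.2, -1.0]
width: 0.105
gripper_force: 50.0
clock: 5.8
position: [0.4426, 0.0503, 0.352]
ee_rot: [2.182, 2.258, -0.001]
force: [-0.5, 0.1, -1.3]
width: 0.108
gripper_force: 50.0
[0.4426 0.0503 0.352 ] [0.9994 0.0344 0.001 ] [-0.6372  0.2062  0.4788  2.0896 -0.1212  0.8713 -0.0545] 0.1081907451028004
lock_mouth [329.2, 345.0] 0.6 [ 0.4736 -0.0917  0.082 ]
tip_box [261.1, 319.8] 0.62 [ 0.4448 -0.053   0.    ]
round_key_shoulder [240.2, 322.3] 0.79 [0.4438 0.0252 0.1   ]
round_key_head [262.2, 322.1] 0.97 [0.4447 0.0043 0.1   ]
```

View pics/w2.png

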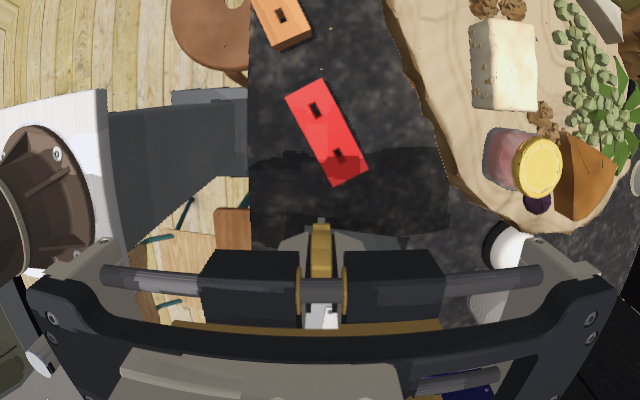

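The wrist view shows the round key held upright at (250,321). The empty slot in the wooden block is at (15,280), and the fingers hide the lock. I'll move past the lock so it shows in front of the key.

```bash
python3 -m inch '-0.045 0.007 0 0 0; -0.09 0.014 0 0 0; -0.13 0.02 0 0 0; -0.17 0.027 0 0 0; -0.2 0.03 0 0 0'; python3 -m inch '0 0 0 0 0; 0 0 0 0 0'
python3 - <<'E'
from h import *
np.set_printoptions(precision=4,suppress=True)
s=arm.observe();M=R.from_rotvec(s['ee_rot']).as_matrix();print(s['position'],M[:,1],s['joints'],s['width'])
save('wrist','w3.png',(80,330,160,480),2.4)
for q in ['lock_mouth','tip_box','round_key_shoulder','round_key_head']:
    for r in arm.place_of('wrist',q): print(q,r['point'],r['conf'],atz('wrist',r['point'],{'l':.082,'t':0,'r':.1}[q[0]]))
E
```

```text
clock: 6.55
position: [0.4815, -0.1443, 0.3517]
ee_rot: [2.169, 2.272, 0.0]
force: [0.4, 0.1, -1.1]
width: 0.102
gripper_force: 50.0
clock: 6.75
position: [0.4811, -0.1425, 0.3514]
ee_rot: [-2.17, -2.271, 0.0]
force: [1.4, 0.5, -0.5]
width: 0.104
gripper_force: 50.0
[ 0.4811 -0.1425  0.3514] [ 0.999   0.0455 -0.0006] [-0.2538  0.3129  0.5564  1.971  -0.2071  0.9137  0.4538] 0.10387370330783456
lock_mouth [140.4, 313.0] 0.91 [ 0.4717 -0.0924  0.082 ]
tip_box [128.3, 313.3] 0.57 [ 0.4698 -0.0902  0.    ]
round_key_shoulder [239.7, 321.5] 0.62 [ 0.4826 -0.172   0.1   ]
round_key_head [260.5, 321.5] 0.88 [ 0.4836 -0.1922  0.1   ]
```

View pics/w3.png

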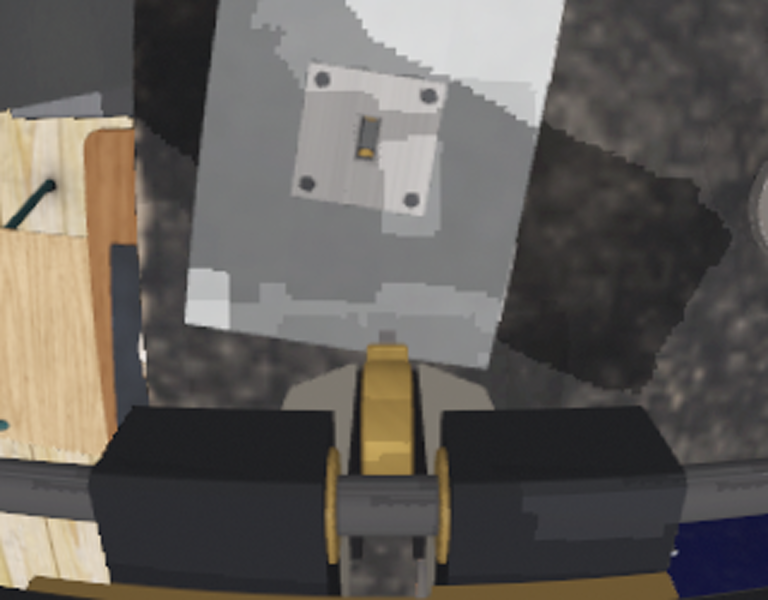

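The crop shows the lock plate with the keyhole at crop (368,138), which is image (137,313). The four screws are rotated about 9° relative to the tool, and the key hangs at crop (388,340). Next I'll work out the offset and angle from the screws, and the camera bias from the held key.

Run:
```python
from h import *
np.set_printoptions(precision=4,suppress=True)
s=arm.observe();M=R.from_rotvec(s['ee_rot']).as_matrix();p=s['position']
f=lambda c:(80+c[1]/2.4,160+c[0]/2.4)
S=[atz('wrist',f(c),.082) for c in [(322,78),(429,96),(307,183),(411,200)]]
sl=[atz('wrist',f(c),.082) for c in [(370,117),(366,160)]]
c=np.mean(S,0);print('c',c,'slot',np.mean(sl,0),sl[0]-sl[1])
for a,b in [(0,1),(2,3),(0,2),(1,3)]: d=S[b]-S[a];print(np.linalg.norm(d),np.degrees(np.arctan2(d[1],d[0])))
print('tool y ang',np.degrees(np.arctan2(M[1,1],M[0,1])))
print('delta tool',M.T@(c-p))
print('joints',s['joints'])
for n,z in [('headtop',.159-.017),('head',.159),('shoulder',.186),('tip',.159+.0525)]:
    for dx in (0,.008): print(n,dx,proj('wrist',p+M@np.array([dx,0,z])))
C=np.array(arm.get_calibration('wrist')['pose']);print('cam in tool',M.T@(C[:3,3]-p),M.T@C[:3,:3])
```

```text
c [ 0.4717 -0.091   0.082 ] slot [ 0.472  -0.0906  0.082 ] [0.0007 0.0148 0.    ]
0.03633027441434747 -7.037603689681464
0.036232208741317364 -6.871507131140471
0.03641571521424719 -96.28521757922219
0.03630952910514069 -96.43801408681365
tool y ang 2.7165909429481037
delta tool [ 0.051  -0.0068  0.2697]
joints [-0.2554  0.3119  0.5565  1.9715 -0.207   0.9136  0.4542]
headtop 0 [282.4571 321.4795]
headtop 0.008 [268.1415 321.5065]
head 0 [264.38   321.4469]
head 0.008 [250.9135 321.4697]
shoulder 0 [241.5444 321.4046]
shoulder 0.008 [229.391  321.4229]
tip 0 [224.8183 321.373 ]
tip 0.008 [213.7807 321.3883]
cam in tool [ 0.0825 -0.0003  0.0191] [[ 0.0009  0.9527  0.304 ]
 [ 1.     -0.0009  0.    ]
 [ 0.0003  0.304  -0.9527]]
```

```bash
python3 -m inch '0.025 -0.003 0 0.08 0; 0.05 -0.007 0 0.1635 0; 0.05 -0.007 0.02 0.1635 0; 0.05 -0.007 0.036 0.1635 0; 0.05 -0.007 0.036 0.1635 0'; python3 -m inch '0 0 0 0 0; 0 0 0 0 0; 0 0 0 0 0'
python3 - <<'E'
from h import *
np.set_printoptions(precision=4,suppress=True)
s=arm.observe();M=R.from_rotvec(s['ee_rot']).as_matrix();p=s['position'];print(p,M,s['force'])
print(M.T@(np.array([.4717,-.091,.082])-p),np.degrees(np.arctan2(M[1,1],M[0,1])))
save('wrist','w4.png',(130,290,220,420),4)
for q in ['lock_mouth','round_key_shoulder','round_key_head']:
    for r in arm.place_of('wrist',q): print(q,r['point'],r['conf'],atz('wrist',r['point'],.082))
print('exp tip',proj('wrist',p+M@np.array([0.00,0,.2115])),proj('wrist',p+M@np.array([0.0065,0,.2]))  ,'mouth',proj('wrist',[.4717,-.091,.082]))
E
```

```text
clock: 7.5
position: [0.471, -0.0923, 0.3143]
ee_rot: [-2.345, -2.087, 0.003]
force: [-0.5, 0.2, -0.2]
width: 0.106
gripper_force: 50.0
clock: 7.8
position: [0.472, -0.0937, 0.3165]
ee_rot: [2.349, 2.085, 0.002]
force: [-0.7, -0.1, -1.9]
width: 0.104
gripper_force: 50.0
[ 0.472  -0.0937  0.3165] [[ 0.1184  0.993   0.0014]
 [ 0.993  -0.1184  0.0001]
 [ 0.0003  0.0013 -1.    ]] [-0.7119 -0.1303 -1.8694]
[ 0.0026 -0.0009  0.2345] -6.800009544474383
lock_mouth [211.9, 321.8] 0.86 [ 0.4725 -0.093   0.082 ]
round_key_head [262.7, 318.8] 0.69 [ 0.4649 -0.1358  0.082 ]
exp tip [225.0152 321.9291] [222.7515 321.9799] mouth [209.5802 320.6591]
```

View pics/w4.png

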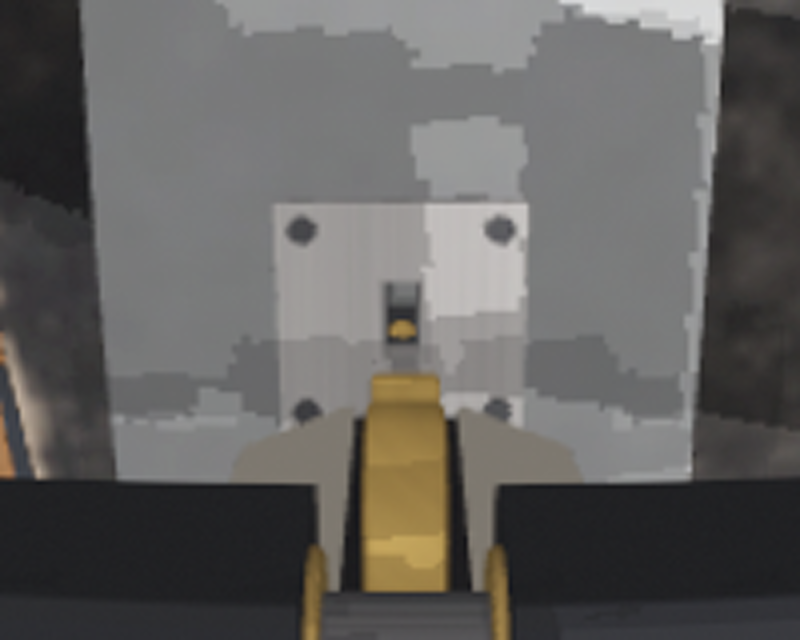

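Run:
```python
from h import *
np.set_printoptions(precision=4,suppress=True)
s=arm.observe();M=R.from_rotvec(s['ee_rot']).as_matrix();p=s['position']
f=lambda c:(130+c[1]/4,220+c[0]/4)
S=[atz('wrist',f(c),.082) for c in [(302,230),(500,230),(306,411),(497,411)]]
c=np.mean(S,0);print('c',c,[np.linalg.norm(S[a]-S[b]) for a,b in [(0,1),(2,3),(0,2),(1,3)]],M.T@(c-p))
g=lambda x,z:(proj('wrist',p+M@np.array([x,0,z]))-[130,220])*4
for dx in (0,.001,.002,.003):
    print(dx,'shoulder top/bot front',g(dx+.011,.182),g(dx+.011,.186),'bit front top,bottom',g(dx+.0065,.196),g(dx+.0065,.205),'headfront',g(dx+.017,.159))
print('slot ends',[g(*x) for x in [((M.T@(c-p))[0]+.0075,.2345),((M.T@(c-p))[0]-.0075,.2345)]])
im=arm.get_image('wrist')[130:290,220:420]; print(im[60:112,99:103].mean(1).astype(int).tolist())
```

```text
c [ 0.4713 -0.0919  0.082 ] [np.float64(0.035868529950962943), np.float64(0.03645743092703374), np.float64(0.03596038511524705), np.float64(0.03595552123825405)] [ 0.0016 -0.0008  0.234 ]
0 shoulder top/bot front [389.5041 405.6787] [378.5407 405.6515] bit front top,bottom [379.8316 405.5516] [357.9269 405.5014] headfront [419.5412 405.9243]
0.001 shoulder top/bot front [383.113  405.6877] [372.2553 405.6602] bit front top,bottom [373.9075 405.5597] [352.2063 405.5089] headfront [412.2578 405.9355]
0.002 shoulder top/bot front [376.6933 405.6967] [365.9429 405.6689] bit front top,bottom [367.9593 405.5677] [346.4644 405.5165] headfront [404.9348 405.9466]
0.003 shoulder top/bot front [370.2451 405.7057] [359.6036 405.6776] bit front top,bottom [361.9871 405.5757] [340.7012 405.524 ] headfront [397.5723 405.9578]
slot ends [array([283.9868, 405.3777]), array([359.5811, 405.2846])]
[[157, 153, 152], [157, 153, 152], [157, 154, 152], [157, 153, 152], [157, 153, 152], [157, 153, 152], [157, 153, 152], [157, 154, 152], [157, 153, 153], [154, 150, 149], [139, 137, 136], [122, 121, 122], [112, 112, 113], [112, 112, 113], [102, 103, 103], [100, 101, 101], [80, 81, 82], [50, 50, 52], [50, 50, 52], [50, 50, 52], [95, 80, 54], [143, 116, 65], [163, 133, 72], [156, 128, 71], [105, 89, 59], [65, 62, 60], [86, 85, 86], [106, 103, 103], [113, 109, 109], [107, 106, 105], [106, 104, 104], [108, 104, 104], [114, 107, 101], [122, 106, 82], [141, 115, 61], [164, 134, 72], [154, 126, 68], [154, 126, 68], [154, 126, 68], [146, 118, 64], [130, 105, 57], [119, 96, 52], [125, 101, 55], [130, 106, 57], [135, 110, 59], [140, 114, 61], [145, 117, 63], [147, 120, 65], [150, 122, 67], [152, 124, 67], [154, 126, 68], [156, 127, 69]]
```

```bash
python3 -m inch '0.0007 -0.0007 0.01 0 0; 0.0007 -0.0007 0.02 0 0; 0.0007 -0.0007 0.024 0 0; 0.0007 -0.0007 0.027 0 0; 0.0007 -0.0007 0.027 0 0'; python3 -m inch '0 0 0 0 0; 0 0 0 0 0'; python3 -c "
from h import *
save('wrist','w5.png',(130,290,220,420),4)"
```

```text
clock: 8.55
position: [0.4709, -0.0928, 0.2882]
ee_rot: [-2.349, -2.085, 0.001]
force: [0.3, -0.2, -0.9]
width: 0.107
gripper_force: 50.0
clock: 8.75
position: [0.4712, -0.0928, 0.2889]
ee_rot: [2.349, 2.086, 0.001]
force: [0.1, 0.0, -0.1]
width: 0.107
gripper_force: 50.0
```

View pics/w5.png

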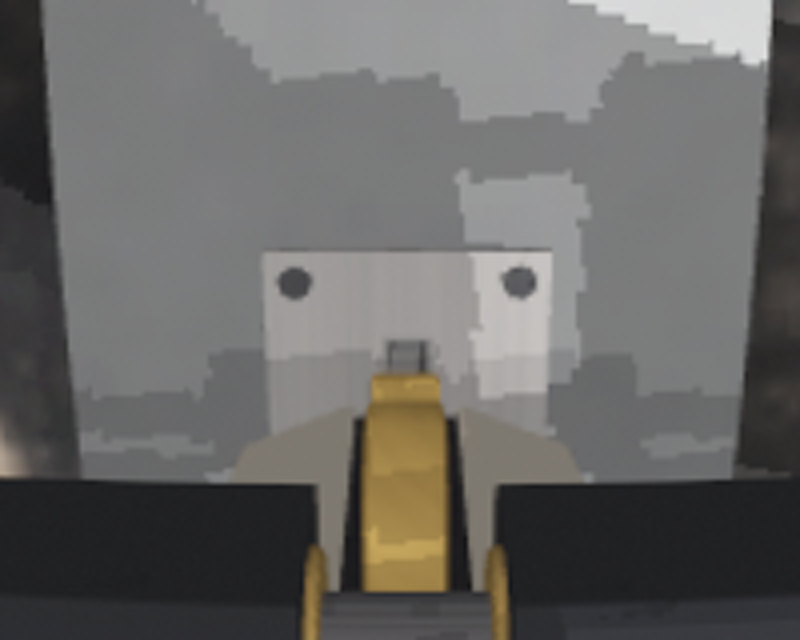

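The key tip has entered the slot at crop (407,355), centred and with no force. Lowering on to the pins.

```bash
python3 -m inch '0 0 0.004 0 0; 0 0 0.008 0 0; 0 0 0.011 0 0; 0 0 0.013 0 0; 0 0 0.013 0 0'; python3 -m inch '0 0 0.002 0 0; 0 0 0.003 0.03 0; 0 0 0.004 -0.03 0; 0 0 0.005 0.03 0; 0 0 0.005 0 0'
```

```text
clock: 9.3
position: [0.4711, -0.0929, 0.2755]
ee_rot: [2.349, 2.086, -0.0]
force: [-0.2, -0.5, -0.8]
width: 0.107
gripper_force: 50.0
clock: 9.8
position: [0.4712, -0.0928, 0.2707]
ee_rot: [2.349, 2.085, 0.0]
force: [0.7, -1.1, -0.1]
width: 0.107
gripper_force: 50.0
```

```bash
python3 -m inch '0 0 0.001 0.03 0; 0 0 0.002 -0.03 0; 0 0 0.003 0.03 0; 0 0 0.003 0 0; 0 0 0.003 0 0'; python3 -m inch '0 0 0.001 0.03 0; 0 0 0.002 -0.03 0; 0 0 0.002 0 0; 0 0 0.002 0 0'; python3 -c "
from h import *
s=arm.observe();print(s['position'],s['force'],s['ft_torque'])
save('wrist','w6.png',(130,290,220,420),4)"
```

```text
clock: 10.3
position: [0.4713, -0.0929, 0.2681]
ee_rot: [2.348, 2.086, 0.001]
force: [-0.4, -0.2, 4.5]
width: 0.105
gripper_force: 50.0
clock: 10.7
position: [0.4716, -0.0933, 0.2679]
ee_rot: [2.35, 2.084, 0.004]
force: [-7.0, 1.4, 34.7]
width: 0.106
gripper_force: 50.0
[ 0.47162441 -0.09328264  0.26785685] [-6.97728517  1.43473132 34.66053398] [0.11415188 1.8040952  0.0990443 ]
```

View pics/w6.png

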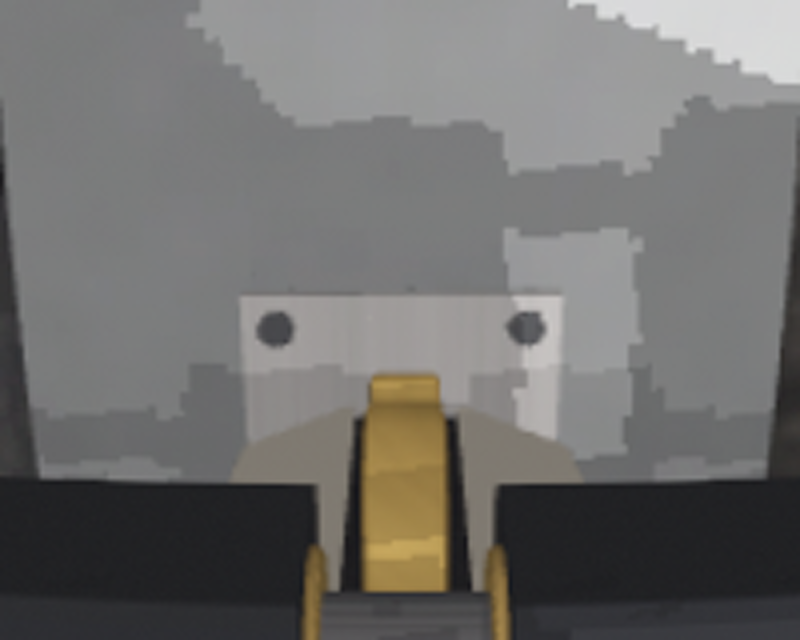

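The shoulder now looks seated on the plate: z is 0.268, as predicted for home, and the downward force is rising. I'll ease the push to a moderate level before turning.

```bash
python3 -m inch '0 0 -0.0007 0 0; 0 0 -0.0007 0 0; 0 0 -0.0007 0 0' 60; python3 -m inch '0 0 0 0.07 0; 0 0 0 0.14 0; 0 0 0 0.14 0'; python3 -c "
from h import *
s=arm.observe();print(s['position'],s['force'],s['ft_torque'],s['joints'])"
```

```text
clock: 11.05
position: [0.4717, -0.0931, 0.268]
ee_rot: [2.348, 2.085, 0.004]
force: [-3.5, -0.3, 23.2]
width: 0.104
gripper_force: 60.0
clock: 11.35
position: [0.4716, -0.0931, 0.2679]
ee_rot: [2.491, 1.913, 0.003]
force: [-5.0, 0.4, 25.2]
width: 0.103
gripper_force: 60.0
[ 0.47158376 -0.09314589  0.26794575] [-4.9549812   0.3941431  25.17666486] [-0.03145474  1.27353773  0.12857555] [-0.34091063  0.41369297  0.55878186  2.10877985 -0.33755935  0.70291158
  0.17893806]
```

```bash
python3 -m inch '0 -0.0001 0 0.12 0; 0 -0.0002 0 0.24 0; 0 -0.0003 0 0.36 0; 0.0001 -0.0005 0 0.48 0; 0.0001 -0.0005 0 0.5 0'; python3 -c "
from h import *
s=arm.observe();M=R.from_rotvec(s['ee_rot']).as_matrix();print(s['force'],s['ft_torque'],s['joints'],np.degrees(np.arctan2(M[1,1],M[0,1])),M[:,2])"
```

```text
clock: 11.85
position: [0.4708, -0.0927, 0.2679]
ee_rot: [-2.888, -1.235, -0.002]
force: [-7.8, 2.2, 30.8]
width: 0.105
gripper_force: 60.0
[-7.81628194  2.21731164 30.79435963] [0.3673531  1.99106271 0.23196756] [-0.4423882   0.44251849  0.70305823  2.11737338 -0.43365206  0.72446282
 -0.21802564] -43.705934069829375 [ 0.00103409  0.00148935 -0.99999836]
```

```bash
python3 -m inch '-0.0003 -0.0005 -0.0005 0.12 0; -0.0003 -0.0006 -0.0006 0.24 0; -0.0003 -0.0007 -0.0006 0.36 0; -0.0002 -0.0009 -0.0006 0.48 0; -0.0002 -0.0009 -0.0006 0.5 0'; python3 -c "
from h import *
s=arm.observe();M=R.from_rotvec(s['ee_rot']).as_matrix();print(s['force'],s['ft_torque'],s['joints'],np.degrees(np.arctan2(M[1,1],M[0,1])),M[:,2])"
```

```text
clock: 12.35
position: [0.4702, -0.092, 0.268]
ee_rot: [-3.103, -0.482, -0.002]
force: [-3.9, 2.0, 20.1]
width: 0.106
gripper_force: 60.0
[-3.86437208  1.95652437 20.13746079] [0.51939575 1.10441135 0.178097  ] [-0.53947485  0.48398222  0.84938255  2.1252446  -0.53635983  0.75630561
 -0.60560128] -72.33846731026071 [ 0.0010597   0.00114969 -0.99999878]
```

```bash
python3 -m inch '-0.0001 -0.0001 0 0.12 0; -0.0001 -0.0003 0 0.24 0; 0 -0.0004 0 0.36 0; 0 -0.0005 0 0.48 0; 0 -0.0005 0 0.48 0'; python3 -c "
from h import *
s=arm.observe();M=R.from_rotvec(s['ee_rot']).as_matrix();print(s['force'],s['ft_torque'],s['joints'],np.degrees(np.arctan2(M[1,1],M[0,1])),M[:,2])"
```

```text
clock: 12.85
position: [0.4701, -0.0914, 0.268]
ee_rot: [-3.129, 0.269, -0.001]
force: [-3.6, 3.2, 22.0]
width: 0.107
gripper_force: 60.0
[-3.56030273  3.155005   21.96932063] [ 0.81726627  1.07177726 -0.01030691] [-0.62207906  0.5395311   0.9886309   2.1305062  -0.64189958  0.80278667
 -0.96938808] -99.82788546922973 [ 0.00107379  0.00146422 -0.99999835]
```

```bash
python3 -m inch '0 0 0 0.03 0; 0 0 0 0.06 0; 0 0 0 0.06 0'; python3 -c "
from h import *
s=arm.observe();M=R.from_rotvec(s['ee_rot']).as_matrix();print(s['force'],s['ft_torque'],np.degrees(np.arctan2(M[1,1],M[0,1])))"; python3 -m inch '0 0 0 0.03 0; 0 0 0 0.06 0; 0 0 0 0.06 0'; python3 -c "
from h import *
s=arm.observe();M=R.from_rotvec(s['ee_rot']).as_matrix();print(s['force'],s['ft_torque'],np.degrees(np.arctan2(M[1,1],M[0,1])))
save('wrist','w7.png',(100,300,190,450),3)"
```

```text
clock: 13.15
position: [0.4701, -0.0914, 0.268]
ee_rot: [-3.119, 0.357, -0.002]
force: [-3.5, 2.8, 21.6]
width: 0.11
gripper_force: 60.0
[-3.47143205  2.79021498 21.57318288] [0.84550343 1.04613112 0.1223718 ] -103.0740143191074
clock: 13.45
position: [0.4702, -0.0913, 0.268]
ee_rot: [-3.107, 0.451, -0.001]
force: [-3.9, 4.3, 22.2]
width: 0.104
gripper_force: 60.0
[-3.92932423  4.2565142  22.18966461] [0.93970115 0.97933507 0.16508946] -106.5020596571884
```

View pics/w7.png

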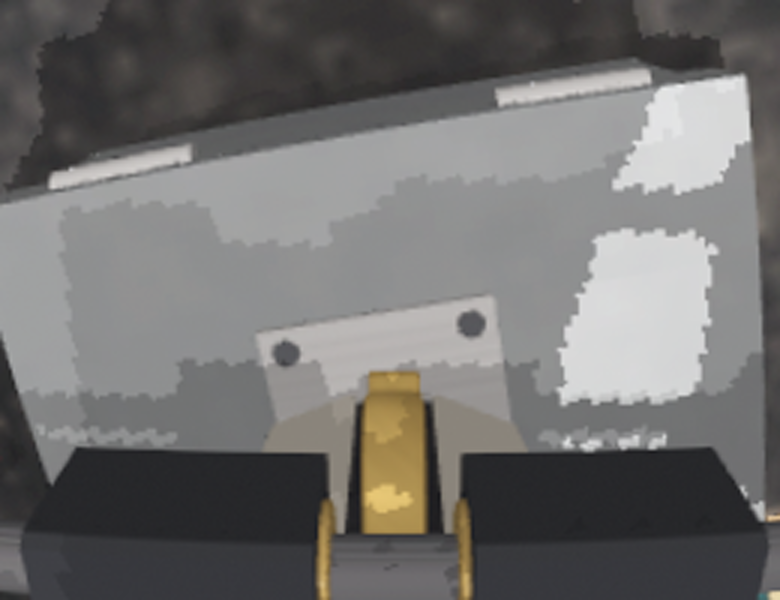

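```bash
python3 -m inch '0 0 0 0.03 0; 0 0 0 0.05 0; 0 0 0 0.05 0; 0 0 0 0.05 0'; python3 -c "
from h import *
for i in range(3):
    arm.get_image('wrist');s=arm.observe();M=R.from_rotvec(s['ee_rot']).as_matrix();print(s['force'],s['ft_torque'],s['position'],np.degrees(np.arctan2(M[1,1],M[0,1])))"
```

```text
clock: 13.9
position: [0.4702, -0.0912, 0.268]
ee_rot: [-3.095, 0.526, -0.002]
force: [-3.6, 4.6, 19.7]
width: 0.105
gripper_force: 60.0
[-3.07959381  4.43202878 21.99890899] [0.96967146 0.90978587 0.28849294] [ 0.4702152  -0.09122063  0.26804099] -109.2951695028374
[-4.94188824  3.47942019 20.92463908] [0.97625248 0.89661444 0.34554014] [ 0.47020071 -0.09120423  0.26802609] -109.29535617306594
[-3.98874359  5.15551691 21.81219701] [0.98013667 0.93509121 0.31701618] [ 0.47020326 -0.09120881  0.26802637] -109.29256925947493
```

The reaction torque has climbed to about 0.32 N m, well above the spring's 0.08. That means the key is hard on its stop, still home at z 0.268 with about 21 N of downward push. Handing in.

```bash
python3 -c "
from cell import arm
print(arm.sign_off())"
```

```text
the job is handed in; nothing more can be done
None
```

I handed the job in at about 14 s: the round key is fully home in the lock, turned clockwise to its stop and still held there, and I touched nothing else. The sign-off gave no verdict.

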